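Put the lens case away in the drawer

TASK

Take the black lens case out of its wooden cradle, lay it down flat on the cork mat and let go, then pick it up again and put it flat into the open drawer without dropping it. Let go of it there, and slide the drawer fully shut. Leave the other loose things on the bench where they are.

Things in the scene. Friction and masses are not known exactly. Their poses are not given: they have to be found in the camera images.
- case: black hard plastic lens case, a plain oblong block with a thin grey seam and two steel latches, 120 x 32 x 64 mm (x length, y thickness, z width), 0.25 kg. It starts on its long narrow side in the cradle's groove, z up. Origin at its centre. Lying flat, its y axis is vertical (either broad face up) and its centre 16 mm above what it lies on
- cradle: fixed light wood cradle 130 x 70 x 26 mm with an open-topped groove along its x, 36 mm wide and 20 mm deep, the groove's floor 6 mm above the bench. Origin at the centre of its underside. The case stands in the groove and its top 44 mm stick out. A fixed black vise, 126 mm high with the housing it holds, stands beyond it, its lever bar some 150 mm or more from the cradle's centre
- mat: fixed thin brown cork work mat 160 (x) x 170 (y) x 3 mm, bare, on the bench between the cradle and the drawer cabinet. Origin at the centre of its underside
- cabinet_drawer0 (a joint): opening in m of the upper of two drawers in a fixed grey cabinet 280 deep x 220 wide x 134 mm high (the lower one stays shut): 0 fully shut, grows as it slides out to the cabinet's -x, 0.198 fully out; light friction, no spring. Only 45 mm between this drawer's floor and the cabinet's top panel, so the case passes only lying flat
- drawer_front (a point): on the upper drawer's inner floor, middle of its front inner wall; moves with the drawer, axes as the cabinet's, 77 mm above the bench. The tray reaches from here 235 mm to x and 89 mm either way in y; walls 6 mm thick, 35 mm high; front panel's top 43 mm above the floor, its outer face at x = -21 mm. Opened by q, it is open above from x = 0 to q - 6 mm; the rest is under the cabinet
- cabinet_drawer0_handle (a point): middle of the upper drawer's horizontal steel bar handle, 110 mm long along the cabinet's y, about 10 mm thick, its axis 35 mm in front of the front panel and 98 mm above the bench; moves with the drawer
- eyepiece: blue anodised eyepiece standing up, 42 mm diameter, 60 mm high. Leave alone. Origin at the centre of its underside
- knob: silver focusing knob, 56 mm diameter, 40 mm high. Leave alone. Origin at the centre of its underside
- pad0: white ceramic lens pad, disc 70 mm diameter, 12 mm high. Leave alone. Origin at the centre of its underside
- pad1: white ceramic lens pad, disc 70 mm diameter, 12 mm high. Leave alone. Origin at the centre of its underside
- cup: grey plastic parts cup, 76 mm diameter, 80 mm high. Leave alone. Origin at the centre of its underside
- driver: screwdriver 180 mm long lying along its x. Leave alone. Origin under its middle
Mind the look-alikes: they are no part of the job. There is more than one size of the case; the job needs the smallest.

How it is judged:
By the outcome, as a careful person would: the job done as asked, in the order asked, and still so for the second after the job is handed in, with the robot touching nothing.
It also fails if it takes over 72 s, if anything falls off the work surface, if the arm or the gripper's body presses on something with over 40 N, if the wrist force passes 120 N, or if a joint passes its speed limit or range.

ROBOT

A 7-joint arm with a two-finger parallel gripper is mounted at the origin on the work surface. World frame = base frame: x ahead of the robot, y to its left, z up, the work surface at z = 0. Lengths are in mm, angles in rad, forces in N, time in s.
With the tool pointing down it reaches from about 425 to 925 mm from the base axis. Payload 6.8 kg.
Tool frame: the origin (TCP) lies where the fingers leave the gripper's body, on its centre line; the fingertips stand 80 mm ahead of it and the grasp point (between the pads) lies 61 mm ahead of it; z points along the fingers, y is the line along which they close (so a half turn about z gives the same grasp; the last joint's range is limited). The gripper opens to 88 mm and grips with 3 to 60 N. Pads are 20 mm wide; open, the fingers measure 115 mm over their backs; the gripper's body (75 mm by 178 mm) begins 61 mm behind the grasp point.
Start: joints at [-1.227, 0.477, 0.022, 1.555, -0.011, 1.109, -0.083], TCP at [294.695, 607.289, 302.664] pointing down, gripper open.
Joint ranges: [-2.96, 2.96], [-0.34, 2.1], [-1.41, 1.46], [0.24, 2.44], [-1.37, 4.51], [0.17, 1.92], [-2.96, 2.96]. Speed limits (rad/s): [2.39, 2.39, 3.14, 3.14, 3.14, 3.14, 3.14].

INTERFACE

Orientations are given as a unit quaternion [x, y, z, w].
In Python, from rig import bot gives the robot as it stands. The module is installed in compiled form; this text tells all that it offers.
- The arm moves only by the tool apply_moves, never from a script. Its argument "plan" is a list of rows, each a list of 7 numbers: the shift along the tool's x, y, z in m, then the turn, a rotation vector about the tool's x, y, z in rad, then the finger opening in m, from 0 to 0.0878. A call has 1 to 8 rows; each row shifts and turns the commanded pose from where the row before left it, along the tool's axes as they then stand; what a row does not reach is not made up. A row lasts 1/8 s, in which the tool goes at most 62.5 mm and 10.7 degrees, less where a joint would pass 70% of its speed; a pose out of reach is approached as far as the arm can. A call with a gripper value outside its range is refused whole. The fingers move at their own pace and stop on an object; the grip force is fixed at half the most. Time passes only in rows, so rows that do not move let the fingers close. It gives the time, the measured TCP pose, the force, the opening and the grip force at its end, in the units of the state.
- bot.get_obs(): the state, without advancing time (a new reading comes with each control period).
- bot.camera(name): name is "scene" or "top" or "wrist"; returns the picture (420x560x3 uint8, red, green, blue); there is no depth.
- bot.camera_info(name): a dict with "fx", "fy", "cx", "cy" (pixels), "xyz" and "attitude" of the camera in the world. Camera axes: x right, y down, z forward; pixel columns grow to the right and rows downward; lengths in mm; the calibration is good to about 2 mm. A picture is of the moment at which its call begins: read the wrist's pose just before it. camera_info takes no time and is no camera call; for the wrist camera it gives the pose at the moment of the call.
- bot.close_job(): hands the job in; it is judged then, once.
The state is a dict: "time_s": time; "joint_positions": joint angles; "qvel": joint speeds; "tau": joint torques, N m; "ee_pos": TCP position; "ee_rot": TCP orientation; "wrist_force": force on the tool from outside, world axes, zero at the start; "wrist_torque": the same for the moment, N m; "gripper_width": opening from 0.0 (shut) to 1.0 (fully open); "grip_force": force on a finger pad.
Only numpy, scipy, OpenCV 4.12 (cv2) and the standard library are available. Lean on these libraries where they do the work, as an engineer would, in place of code of your own. Each camera call takes 0.05 s, during which the arm holds its last target. There are 200 camera calls.

## Working session

There is one attempt and no reset: what is moved stays moved. The work goes in short steps, Python scripts to look and compute and a tool call to move; the robot and the scene stay as the last step left them, time stands still between calls to the robot, and variables do not carry over. Pictures are saved under pics/ and viewed, at most 10 in all, crops included, and the job is handed in when it is done.

Besides the shell and the picture viewer there is one more tool, called after "Request:" by a JSON object that holds its "method" and its "body", one argument or row to a line. apply_moves: Moves the arm, as the interface text tells. Its arguments: {"type":"object","properties":{"plan":{"type":"array"}},"required":["plan"]}

```bash
mkdir -p pics; python3 - <<'E'
from rig import bot
import cv2,numpy as np
o=bot.get_obs();print({k:np.round(v,3).tolist() for k,v in o.items()})
for n in("scene","top","wrist"):
    print(n,bot.camera_info(n))
    cv2.imwrite(f"pics/{n}0.png",bot.camera(n)[:,:,::-1])
E
```

```text
{'time_s': 0.0, 'joint_positions': [-1.227, 0.478, 0.022, 1.556, -0.012, 1.109, -0.083], 'qvel': [0.001, 0.001, 0.0, -0.001, -0.0, -0.0, -0.001], 'tau': [-0.0, -58.284, 1.534, -27.261, -0.054, 0.017, 0.0], 'ee_pos': [294.505, 606.879, 301.694], 'ee_rot': [0.224, 0.975, -0.001, -0.0], 'wrist_force': [0.152, 0.07, -0.348], 'wrist_torque': [0.011, 0.008, 0.02], 'grip_force': 0.0, 'gripper_width': 0.997}
scene {'fx': 379.54353533727533, 'fy': 379.54353533727533, 'cx': 268.48780692377466, 'cy': 205.57235375547305, 'xyz': array([1063.51313764,  526.91822315,  842.84385826]), 'attitude': array([ 0.35220141,  0.85813285, -0.34705005, -0.13826943])}
top {'fx': 408.11227033417305, 'fy': 408.11227033417305, 'cx': 279.6455072332494, 'cy': 207.68893290978772, 'xyz': array([ 329.90006997,   11.50408955, 1277.69633866]), 'attitude': array([ 0.71037027, -0.69864916,  0.06617047, -0.0537112 ])}
wrist {'fx': 320.2603137300161, 'fy': 320.2603137300161, 'cx': 281.0157343950779, 'cy': 208.63945940708015, 'xyz': array([223.42026015, 642.4207875 , 383.32261572]), 'attitude': array([0.83826314, 0.5252571 , 0.07713823, 0.12437672])}
```

View pics/top0.png

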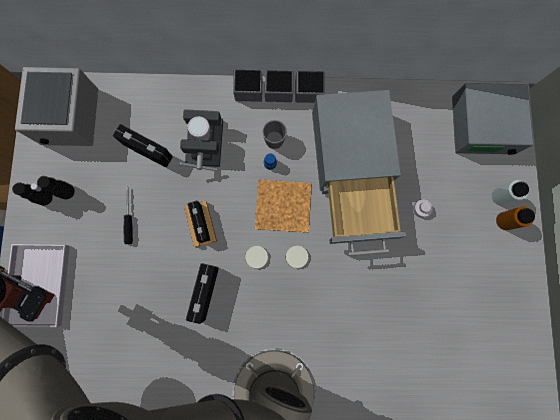

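View pics/scene0.png

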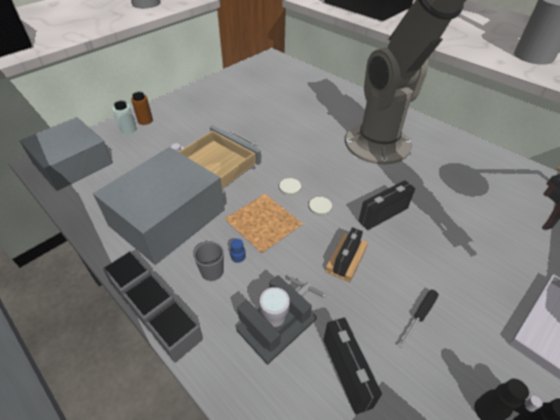

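Candidates in the top picture are the black cases at (142,144), which is the longest, at (203,293), lying free on the bench, and at (201,222), the smallest, standing in the wooden cradle. I choose (201,222) and check it in a close crop, which also takes in the mat at (284,206) and the drawer at (366,205).

```bash
cat > h.py <<'E'
from rig import bot
import cv2,numpy as np
from scipy.spatial.transform import Rotation as R
def ray(ci,u,v,z):
    d=R.from_quat(ci["attitude"]).apply([(u-ci["cx"])/ci["fx"],(v-ci["cy"])/ci["fy"],1]);c=np.array(ci["xyz"])
    return c+d*(z-c[2])/d[2]
def proj(ci,p):
    q=R.from_quat(ci["attitude"]).inv().apply(np.array(p,float)-ci["xyz"])
    return np.array([ci["fx"]*q[...,0]/q[...,2]+ci["cx"],ci["fy"]*q[...,1]/q[...,2]+ci["cy"]]).T
E
python3 - <<'E'
from h import *
im=cv2.imread("pics/top0.png")
cv2.imwrite("pics/crop1.png",cv2.resize(im[170:280,180:420],None,fx=3.3,fy=3.3,interpolation=cv2.INTER_CUBIC))
ci=bot.camera_info("top")
for n,u,v,z in[("mat",284,206,3),("cr a",188,203,26),("cr b",206,201,26),("cr c",215,243,26),("cr d",196,247,26),("drawer handle",368,250,98),("cab l",315,101,134),("cab fl",330,183,134),("cab fr",399,177,134),("cab br",389,91,134),("eyep",270,160,0),("cup",274,133,80),("pad0",257,257,12),("pad1",297,257,12)]:print(n,ray(ci,u,v,z).round())
E
```

```text
mat [554. -23.   3.]
cr a [554. 276.  26.]
cr b [562. 220.  26.]
cr c [431. 187.  26.]
cr d [418. 244.  26.]
drawer handle [ 413. -265.   98.]
cab l [ 851. -108.  134.]
cab fl [ 601. -151.  134.]
cab fr [ 623. -352.  134.]
cab br [ 888. -331.  134.]
eyep [705.  24.   0.]
cup [768.  13.  80.]
pad0 [392.  58.  12.]
pad1 [394. -65.  12.]
```

View pics/crop1.png

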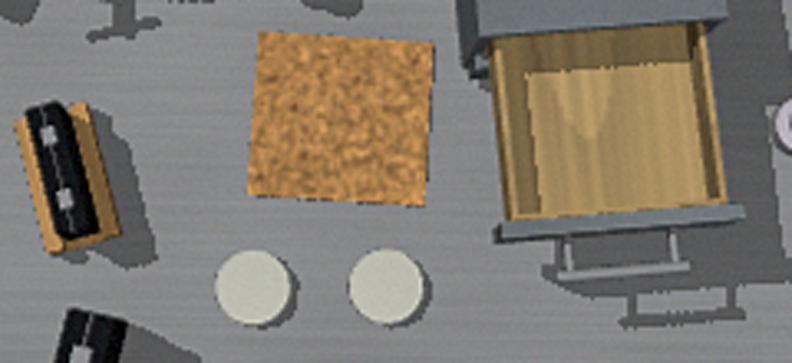

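The crop shows the small case standing in the cradle, two latches up, from crop (27,106) to (100,232). The bare mat has corners (260,32), (434,42), (425,207) and (247,194). The drawer's front panel runs (497,235)–(745,212) and the handle (565,278)–(690,266).

```bash
python3 - <<'E'
from h import *
ci=bot.camera_info("top")
f=lambda u,v,z:ray(ci,180+(u+.5)/3.3-.5,170+(v+.5)/3.3-.5,z)[:2]
def yaw(a):return np.degrees(np.arctan2(a[1],a[0])).round(1)
for n,z,P in[("case",70,[(27,106),(62,100),(100,232),(72,240)]),("mat",3,[(260,32),(434,42),(425,207),(247,194)])]:
    Q=[f(*p,z) for p in P];print(n,np.round(Q).tolist(),np.mean(Q,0).round(1),yaw(Q[0]+Q[1]-Q[2]-Q[3]))
h=[f(565,278,98),f(690,266,98)];print("handle",h,np.mean(h,0),yaw(h[0]-h[1])-90)
p=[f(497,238,120),f(745,214,120)];print("panel outer",p,np.mean(p,0),yaw(p[0]-p[1])-90)
c=[f(475,37,134),f(725,18,134)];print("cab front",c,np.mean(c,0),yaw(c[0]-c[1])-90)
o=bot.get_obs();print(R.from_quat(o["ee_rot"]).as_matrix().round(3))
w=bot.camera_info("wrist");T=R.from_quat(o["ee_rot"]).inv();print("cam in tool",T.apply(w["xyz"]-o["ee_pos"]),(T*R.from_quat(w["attitude"])).as_matrix().round(3))
E
```

```text
case [[550.0, 267.0], [556.0, 236.0], [437.0, 196.0], [429.0, 221.0]] [493.  229.9] 19.7
mat [[639.0, 60.0], [633.0, -109.0], [472.0, -101.0], [481.0, 69.0]] [556.2 -20.5] -3.0
handle [array([ 400.72066298, -215.46895061]), array([ 412.97979917, -325.70097932])] [ 406.85023107 -270.58496496] 6.299999999999997
panel outer [array([ 432.78211087, -152.92156833]), array([ 457.21115063, -368.74266622])] [ 444.99663075 -260.83211727] 6.5
cab front [array([ 606.85081169, -132.71931271]), array([ 628.29480405, -352.9112759 ])] [ 617.57280787 -242.81529431] 5.599999999999994
[[-0.9    0.437 -0.001]
 [ 0.437  0.9   -0.001]
 [-0.    -0.001 -1.   ]]
cam in tool [ 79.43592198   0.77205178 -81.50189475] [[ 0.    -0.957 -0.289]
 [ 1.     0.     0.   ]
 [-0.    -0.289  0.957]]
```

Request:
{"method": "apply_moves", "body": {
  "plan": [
    [0,0,0,0,0,0.167,0.0878],
    [0,0,0,0,0,0.167,0.0878],
    [0,0,0,0,0,0.167,0.0878],
    [0,0,0,0,0,0.167,0.0878],
    [0,0,0,0,0,0.167,0.0878],
    [0,0,0,0,0,0.167,0.0878],
    [0,0,0,0,0,0.167,0.0878]
  ]
}}

```text
time_s: 1.02
ee_pos: [294.5, 607.1, 302.3]
ee_rot: [0.726, 0.687, -0.0, 0.0]
wrist_force: [-0.8, -0.0, 0.7]
gripper_width: 1.003
grip_force: 0.0
```

Request:
{"method": "apply_moves", "body": {
  "plan": [
    [0,0,0,0,0,0.167,0.0878],
    [0,0,0,0,0,0.167,0.0878],
    [0,0,0,0,0,0.167,0.0878],
    [0,0,0,0,0,0.167,0.0878],
    [0,0,0,0,0,0.167,0.0878],
    [0,0,0,0,0,0.167,0.0878],
    [0,0,0,0,0,0.167,0.0878]
  ]
}}

```text
time_s: 1.9
ee_pos: [294.5, 607.2, 302.3]
ee_rot: [0.985, 0.172, -0.0, 0.0]
wrist_force: [-0.5, -0.7, 0.6]
gripper_width: 0.998
grip_force: 0.0
```

Request:
{"method": "apply_moves", "body": {
  "plan": [
    [0.0072,0.045,0,0,0,0,0.0878],
    [0.0072,0.053,0,0,0,0,0.0878],
    [0.0072,0.053,0,0,0,0,0.0878],
    [0.0072,0.053,0,0,0,0,0.0878],
    [0.0072,0.053,0,0,0,0,0.0878],
    [0.0072,0.053,0,0,0,0,0.0878],
    [0.0072,0.053,0,0,0,0,0.0878],
    [0.0072,0.05,0,0,0,0,0.0878]
  ]
}}

```text
time_s: 2.9
ee_pos: [491.5, 237.7, 302.7]
ee_rot: [0.985, 0.175, -0.0, -0.0]
wrist_force: [0.8, -0.6, 0.1]
gripper_width: 1.0
grip_force: 0.0
```

```bash
python3 - <<'E'
from h import *
o=bot.get_obs();print(o["time_s"],o["ee_pos"],o["ee_rot"],o["joint_positions"].__repr__())
ci=bot.camera_info("wrist");im=bot.camera("wrist")[:,:,::-1].copy();np.save("w1.npy",np.array([ci],dtype=object),allow_pickle=True)
cv2.imwrite("pics/w1.png",im)
E
```

```text
2.9 [491.54630521 237.65967516 302.65474175] [ 9.84585465e-01  1.74904107e-01 -4.22206215e-05 -1.14029974e-04] array([-1.11208251,  0.30751097,  0.67764662,  1.90016815, -0.22622195,
        1.01058075, -1.55525435])
```

View pics/w1.png

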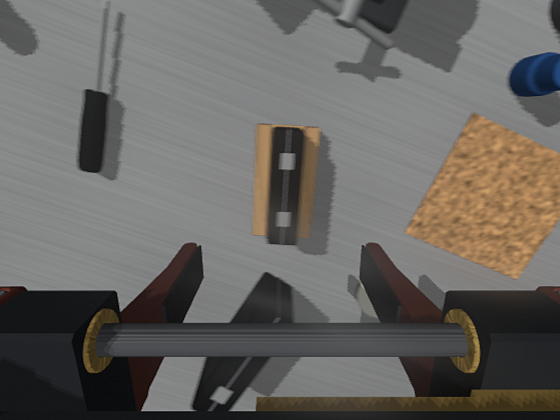

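The wrist view shows the case in the cradle, its top running from (273,127)–(303,127) at the far end to (267,244)–(297,244) at the near end. It is clear of the vise lever at (370,65).

```bash
python3 - <<'E'
from h import *
o=bot.get_obs();ci=bot.camera_info("wrist");T=R.from_quat(o["ee_rot"])
P=[ray(ci,*p,70) for p in[(273,127),(303,127),(297,244),(267,244)]]
print(np.round(P,1),np.mean(P,0))
d=P[0]+P[1]-P[2]-P[3];print("yaw",np.degrees(np.arctan2(d[1],d[0])),np.linalg.norm(d)/2)
x=T.apply([1,0,0]);print("tool yaw",np.degrees(np.arctan2(x[1],x[0])))
print("shift in tool",T.inv().apply(np.mean(P,0)-o["ee_pos"]))
E
```

```text
[[555.  259.8  70. ]
 [564.6 232.9  70. ]
 [449.8 196.1  70. ]
 [439.1 226.1  70. ]] [502.15135614 228.71356138  70.        ]
yaw 16.993173296578906 120.5991300018364
tool yaw 19.6454584491431
shift in tool [  6.25797722   3.38920728 233.23700604]
```

Request:
{"method": "apply_moves", "body": {
  "plan": [
    [0.0063,0.0034,0,0,0,0.046,0.0878],
    [0,0,0.03,0,0,0,0.0878],
    [0,0,0.04,0,0,0,0.0878],
    [0,0,0.04,0,0,0,0.0878],
    [0,0,0.035,0,0,0,0.0878],
    [0,0,0.025,0,0,0,0.0878],
    [0,0,0.013,0,0,0,0.0878],
    [0,0,0,0,0,0,0.0878]
  ]
}}

```text
time_s: 3.95
ee_pos: [497.7, 239.2, 119.0]
ee_rot: [0.988, 0.153, -0.001, 0.0]
wrist_force: [0.7, 0.3, 0.1]
gripper_width: 1.002
grip_force: 0.0
```

Request:
{"method": "apply_moves", "body": {
  "plan": [
    [0,0,0,0,0,0,0.0878],
    [0,0,0,0,0,0,0.06],
    [0,0,0,0,0,0,0.045],
    [0,0,0,0,0,0,0.035],
    [0,0,0,0,0,0,0.02],
    [0,0,0,0,0,0,0.02],
    [0,0,0,0,0,0,0.02],
    [0,0,0,0,0,0,0.02]
  ]
}}

```text
time_s: 4.95
ee_pos: [498.2, 238.4, 119.6]
ee_rot: [0.988, 0.152, -0.0, 0.0]
wrist_force: [0.6, -0.1, -0.6]
gripper_width: 0.362
grip_force: 29.9
```

```bash
python3 - <<'E'
from h import *
for i in range(2):
    o=bot.get_obs();ci=bot.camera_info("wrist");T=R.from_quat(o["ee_rot"])
    print(o["ee_pos"],o["wrist_force"],o["wrist_torque"],T.inv().apply(ci["xyz"]-o["ee_pos"]));im=bot.camera("wrist")[:,:,::-1]
a=im;b=cv2.imread("pics/top0.png");c=bot.camera("top")[:,:,::-1]
cv2.imwrite("pics/w2.png",np.hstack([cv2.resize(a,(480,360)),cv2.resize(c[130:280,130:270],(320,343)).copy() if 0 else cv2.copyMakeBorder(cv2.resize(c[130:280,130:270],(320,343)),0,17,0,0,cv2.BORDER_CONSTANT)]))
E
```

```text
[498.15470822 238.37662263 119.63219506] [ 0.59267964 -0.11532624 -0.64084459] [-0.01353738  0.15796522 -0.03001495] [ 80.10413185  -0.51291941 -81.51811426]
[498.14099249 238.39396018 119.61819866] [-0.0351665   0.33196707 -0.39106058] [-0.01134581  0.11669095 -0.00608501] [ 80.10888958  -0.48999009 -81.53541708]
```

View pics/w2.png

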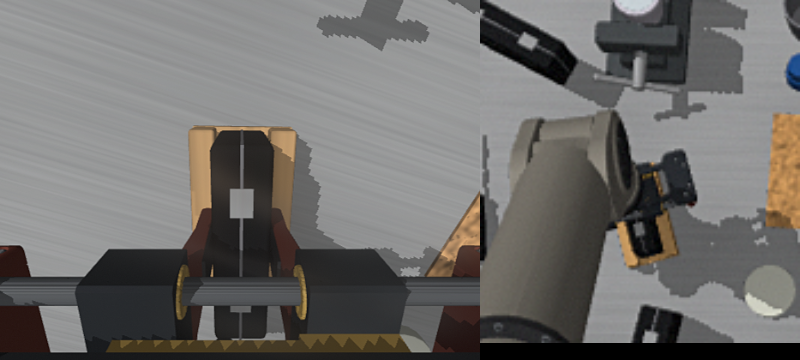

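The case sits centred between the fingers, its far latch at (241,203) and near latch behind them. I now lift, yaw and carry it over the mat.

Request:
{"method": "apply_moves", "body": {
  "plan": [
    [0,0,-0.01,0,0,0,0.02],
    [0,0,-0.02,0,0,0,0.02],
    [0,0,-0.03,0,0,0,0.02],
    [0,0,-0.03,0,0,0,0.02],
    [0,0,-0.02,0,0,0,0.02],
    [0,0,-0.01,0,0,0,0.02],
    [0,0,0,0,0,0,0.02]
  ]
}}

```text
time_s: 5.98
ee_pos: [498.2, 238.5, 240.1]
ee_rot: [0.988, 0.152, 0.0, -0.0]
wrist_force: [0.3, -0.2, -1.6]
gripper_width: 0.364
grip_force: 29.9
```

Request:
{"method": "apply_moves", "body": {
  "plan": [
    [0,0,0,0,0,-0.152,0.02],
    [0,0,0,0,0,-0.152,0.02],
    [0,0,0,0,0,-0.152,0.02],
    [0,0,0,0,0,-0.152,0.02],
    [0,0,0,0,0,-0.152,0.02],
    [0,0,0,0,0,-0.152,0.02],
    [0,0,0,0,0,-0.152,0.02],
    [0,0,0,0,0,-0.152,0.02]
  ]
}}

```text
time_s: 6.98
ee_pos: [497.6, 238.1, 238.4]
ee_rot: [0.722, 0.691, -0.001, -0.0]
wrist_force: [1.1, 0.6, -1.7]
gripper_width: 0.365
grip_force: 29.9
```

Request:
{"method": "apply_moves", "body": {
  "plan": [
    [-0.025,0.007,0,0,0,0,0.02],
    [-0.037,0.01,0,0,0,0,0.02],
    [-0.04,0.011,0,0,0,0,0.02],
    [-0.04,0.011,0,0,0,0,0.02],
    [-0.04,0.011,0,0,0,0,0.02],
    [-0.04,0.011,0,0,0,0,0.02],
    [-0.033,0.008,0,0,0,0,0.02],
    [0,0,0,0,0,0,0.02]
  ]
}}

```text
time_s: 7.98
ee_pos: [554.1, -23.2, 238.7]
ee_rot: [0.726, 0.688, -0.001, 0.0]
wrist_force: [-0.0, 1.1, -2.6]
gripper_width: 0.36
grip_force: 29.9
```

Request:
{"method": "apply_moves", "body": {
  "plan": [
    [0,0,0,-0.109,0,0,0.02],
    [0,0,0,-0.109,0,0,0.02],
    [0,0,0,-0.109,0,0,0.02],
    [0,0,0,-0.109,0,0,0.02],
    [0,0,0,0,0,0,0.02],
    [0,0,0,0,0,0,0.02]
  ]
}}

```text
time_s: 8.72
ee_pos: [554.7, -18.9, 239.5]
ee_rot: [0.707, 0.674, 0.149, 0.156]
wrist_force: [-0.7, -0.3, -2.2]
gripper_width: 0.36
grip_force: 29.9
```

```bash
python3 - <<'E'
from h import *
o=bot.get_obs();ci=bot.camera_info("wrist");im=bot.camera("wrist")[:,:,::-1];print(o["time_s"],o["ee_pos"],R.from_quat(o["ee_rot"]).as_matrix().round(3),o["gripper_width"],o["grip_force"],o["joint_positions"].round(2))
cv2.imwrite("pics/w3.png",im)
m=cv2.inRange(cv2.cvtColor(np.ascontiguousarray(bot.camera("top")[:,:,::-1]),cv2.COLOR_BGR2HSV),(8,110,60),(22,255,255))
E
```

```text
8.725 [554.73030418 -18.89243381 239.49273937] [[ 0.048  0.906  0.42 ]
 [ 0.999 -0.044 -0.02 ]
 [ 0.     0.42  -0.907]] 0.360028783429327 29.922374188899994 [-0.5   0.23  0.46  2.19 -0.15  0.32  0.  ]
```

View pics/w3.png

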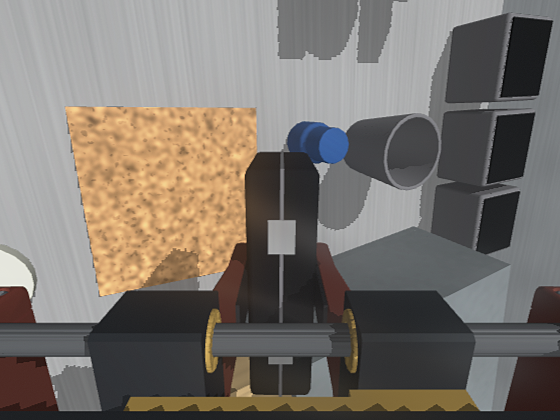

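The wrist view shows the case held tilted over the mat, whose corners are at (66,107), (257,108) and (100,296). The blue eyepiece is at (315,140), beyond the mat.

```bash
python3 - <<'E'
from h import *
ci=bot.camera_info("wrist")
for p in[(66,107),(257,108),(100,296)]:print(ray(ci,*p,3).round(1))
o=bot.get_obs();T=R.from_quat(o["ee_rot"]);print("pivot",o["ee_pos"]+T.apply([0,-16,113.6]))
print("eyep",ray(ci,305,155,0))
E
```

```text
[483.4  68.2   3. ]
[643.5  60.5   3. ]
[ 474.5 -100.4    3. ]
pivot [588.62696534 -20.92500635 130.02475616]
eyep [698.01777222   8.17634162   0.        ]
```

Request:
{"method": "apply_moves", "body": {
  "plan": [
    [0,-0.006,0.013,0,0,0,0.02],
    [0,-0.009,0.02,0,0,0,0.02],
    [0,-0.01,0.022,0,0,0,0.02],
    [0,-0.01,0.022,0,0,0,0.02],
    [0,-0.009,0.019,0,0,0,0.02],
    [0,-0.006,0.013,0,0,0,0.02],
    [0,-0.002,0.004,0,0,0,0.02],
    [0,0,0,0,0,0,0.02]
  ]
}}

```text
time_s: 9.82
ee_pos: [551.9, -17.4, 135.2]
ee_rot: [0.708, 0.675, 0.146, 0.147]
wrist_force: [0.3, 0.1, -1.7]
gripper_width: 0.364
grip_force: 29.9
```

Request:
{"method": "apply_moves", "body": {
  "plan": [
    [0,0,0,0,0,0,0.02],
    [0,-0.0004,0.0009,0,0,0,0.02],
    [0,0,0,0,0,0,0.02]
  ]
}}

```text
time_s: 10.2
ee_pos: [552.4, -17.2, 135.6]
ee_rot: [0.708, 0.675, 0.147, 0.148]
wrist_force: [0.3, 0.5, -2.3]
gripper_width: 0.361
grip_force: 29.9
```

The descent stopped short at the wrist's joint limit, not at a contact. I raise the case and tilt it the other way, where the wrist has range.

Request:
{"method": "apply_moves", "body": {
  "plan": [
    [0,0.0082,-0.018,0,0,0,0.02],
    [0,0.0082,-0.018,0.157,0,0,0.02],
    [0,0,0,0.157,0,0,0.02],
    [0,0,0,0.157,0,0,0.02],
    [0,0,0,0.157,0,0,0.02],
    [0,0,0,0.157,0,0,0.02],
    [0,0,0,0.157,0,0,0.02],
    [0,0,0,0,0,0,0.02]
  ]
}}

```text
time_s: 11.2
ee_pos: [554.7, -16.7, 171.1]
ee_rot: [0.698, 0.671, -0.169, -0.185]
wrist_force: [0.5, 0.0, -2.8]
gripper_width: 0.362
grip_force: 29.9
```

```bash
cat > st.py <<'E'
from h import *
import sys
o=bot.get_obs();T=R.from_quat(o["ee_rot"]);print(o["time_s"],o["ee_pos"].round(1),T.as_matrix().round(3).tolist(),o["gripper_width"].round(3),o["wrist_force"].round(1),o["joint_positions"].round(2))
print("pivot",(o["ee_pos"]+T.apply([0,16,113.6])).round(1))
if len(sys.argv)>3: print("shift",T.inv().apply(np.array(sys.argv[1:4],float)-o["ee_pos"]).round(1))
E
python3 st.py 570 -19 112
```

```text
Traceback (most recent call last):
  File "st.py", line 3, in <module>
    o=bot.get_obs();T=R.from_quat(o["ee_rot"]);print(o["time_s"],o["ee_pos"].round(1),T.as_matrix().round(3).tolist(),o["gripper_width"].round(3),o["wrist_force"].round(1),o["joint_positions"].round(2))
                                                                                                                      ^^^^^^^^^^^^^^^^^^^^^^^^
AttributeError: 'float' object has no attribute 'round'
```

```bash
sed -i 's/o\["gripper_width"\].round(3)/round(o["gripper_width"],3)/' st.py; python3 st.py 570 -19 112
```

```text
11.2 [554.7 -16.7 171.1] [[0.042, 0.874, -0.484], [0.999, -0.031, 0.032], [0.013, -0.485, -0.874]] 0.362 [ 0.5  0.  -2.8] [-0.63  0.87  0.92  1.71 -0.57  1.44  0.46]
pivot [513.6 -13.6  64. ]
shift [-2.4 42.1 44.2]
```

Request:
{"method": "apply_moves", "body": {
  "plan": [
    [-0.001,0.005,0.005,0,0,0,0.02],
    [-0.001,0.008,0.009,0,0,0,0.02],
    [0,0.01,0.01,0,0,0,0.02],
    [0,0.009,0.01,0,0,0,0.02],
    [0,0.007,0.007,0,0,0,0.02],
    [0,0.003,0.003,0,0,0,0.02],
    [0,0,0,0,0,0,0.02],
    [0,0,0,0,0,0,0.02]
  ]
}}

```text
time_s: 12.2
ee_pos: [569.0, -18.7, 114.0]
ee_rot: [0.698, 0.671, -0.168, -0.186]
wrist_force: [-0.1, -0.1, -1.8]
gripper_width: 0.362
grip_force: 29.9
```

```bash
python3 st.py
```

```text
12.2 [569.  -18.7 114. ] [[0.044, 0.874, -0.484], [0.999, -0.032, 0.033], [0.014, -0.485, -0.874]] 0.362 [-0.1 -0.1 -1.8] [-0.59  0.96  0.87  1.69 -0.62  1.38  0.48]
pivot [528.  -15.4   6.9]
```

Request:
{"method": "apply_moves", "body": {
  "plan": [
    [0,0.0012,0.0022,0,0,0,0.02],
    [0,0,0,0,0,0,0.02],
    [0,0,0,0,0,0,0.02]
  ]
}}

```text
time_s: 12.58
ee_pos: [568.8, -18.5, 111.2]
ee_rot: [0.698, 0.671, -0.168, -0.186]
wrist_force: [0.0, -0.7, -2.6]
gripper_width: 0.359
grip_force: 29.9
```

Request:
{"method": "apply_moves", "body": {
  "plan": [
    [0,0.0007,0.0012,0,0,0,0.02],
    [0,0,0,0,0,0,0.02],
    [0,0,0,0,0,0,0.02]
  ]
}}

```text
time_s: 12.95
ee_pos: [568.9, -18.5, 110.2]
ee_rot: [0.698, 0.671, -0.168, -0.186]
wrist_force: [-0.2, 1.4, 4.5]
gripper_width: 0.358
grip_force: 29.9
```

Request:
{"method": "apply_moves", "body": {
  "plan": [
    [0,0,0,0,0,0,0.034],
    [0,0,0,0,0,0,0.04],
    [0,0,0,0,0,0,0.046],
    [0,0,0,0,0,0,0.053],
    [0,0,0,0,0,0,0.06],
    [0,0,0,0,0,0,0.067],
    [0,0,0,0,0,0,0.074],
    [0,0,0,0,0,0,0.08]
  ]
}}

```text
time_s: 13.95
ee_pos: [568.8, -18.5, 109.7]
ee_rot: [0.698, 0.671, -0.168, -0.186]
wrist_force: [0.1, -0.0, -0.4]
gripper_width: 0.897
grip_force: 0.2
```

Request:
{"method": "apply_moves", "body": {
  "plan": [
    [0,0,0,0,0,0,0.0878],
    [0,0,0,0,0,0,0.0878]
  ]
}}

```text
time_s: 14.2
ee_pos: [568.8, -18.5, 109.7]
ee_rot: [0.698, 0.671, -0.168, -0.186]
wrist_force: [-0.3, -0.4, 0.3]
gripper_width: 0.998
grip_force: 0.2
```

```bash
python3 st.py; python3 - <<'E'
from h import *
a=bot.camera("wrist")[:,:,::-1];b=bot.camera("scene")[140:290,190:390,::-1]
cv2.imwrite("pics/w4.png",np.hstack([cv2.resize(a,(400,300)),cv2.resize(b,(400,300))]))
E
```

```text
14.2 [568.8 -18.5 109.7] [[0.044, 0.874, -0.484], [0.999, -0.032, 0.033], [0.014, -0.485, -0.874]] 0.998 [-0.3 -0.4  0.3] [-0.59  0.97  0.86  1.69 -0.62  1.38  0.48]
pivot [527.8 -15.2   2.7]
```

View pics/w4.png

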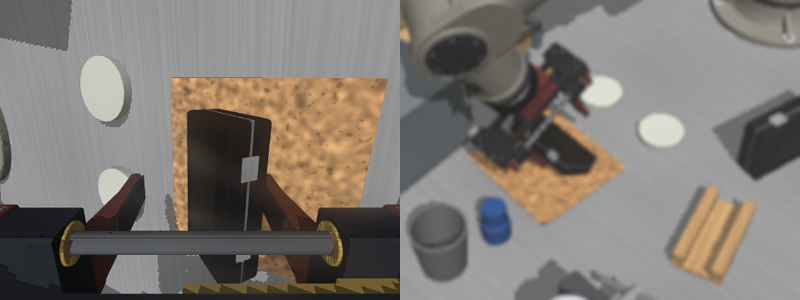

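The case leans on the +x finger, over the mat, with its latch side at (250,168), so it is under control. I slide that finger out to lower it flat.

Request:
{"method": "apply_moves", "body": {
  "plan": [
    [0,0.004,0,0,0,0,0.0878],
    [0,0.004,0,0,0,0,0.0878],
    [0,0.004,0,0,0,0,0.0878],
    [0,0.0035,-0.0019,0,0,0,0.0878],
    [0,0.0035,-0.0019,0,0,0,0.0878],
    [0,0.0035,-0.0019,0,0,0,0.0878],
    [0,0.0035,-0.0019,0,0,0,0.0878],
    [0,0.0035,-0.0019,0,0,0,0.0878]
  ]
}}

```text
time_s: 15.3
ee_pos: [599.4, -19.8, 103.8]
ee_rot: [0.698, 0.671, -0.169, -0.186]
wrist_force: [-0.6, -0.5, -0.5]
gripper_width: 0.998
grip_force: 0.0
```

Request:
{"method": "apply_moves", "body": {
  "plan": [
    [0,0.0035,-0.0019,0,0,0,0.0878],
    [0,0.0035,-0.0019,0,0,0,0.0878],
    [0,0.0035,-0.0019,0,0,0,0.0878],
    [0,0.0035,-0.0019,0,0,0,0.0878],
    [0,0,0,0,0,0,0.0878]
  ]
}}

```text
time_s: 15.92
ee_pos: [615.4, -20.5, 103.5]
ee_rot: [0.698, 0.671, -0.168, -0.186]
wrist_force: [0.3, -0.5, 0.3]
gripper_width: 1.001
grip_force: 0.0
```

```bash
python3 st.py; python3 - <<'E'
from h import *
a=bot.camera("wrist")[:,:,::-1];b=bot.camera("scene")[140:290,190:390,::-1]
cv2.imwrite("pics/w5.png",np.hstack([cv2.resize(a,(400,300)),cv2.resize(b,(400,300))]))
E
```

```text
15.925 [615.4 -20.5 103.5] [[0.044, 0.874, -0.484], [0.999, -0.031, 0.033], [0.014, -0.485, -0.874]] 1.001 [ 0.3 -0.5  0.3] [-0.54  1.02  0.85  1.56 -0.64  1.43  0.46]
pivot [574.3 -17.2  -3.5]
```

View pics/w5.png

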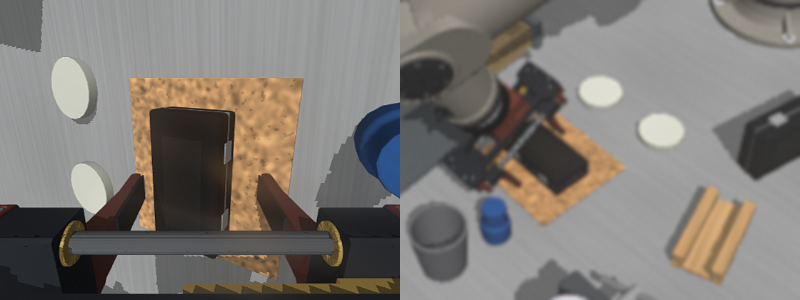

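The case lies flat on the mat, top face from (150,107) to (235,230), and no finger touches it. I retreat and straighten the tool above it.

Request:
{"method": "apply_moves", "body": {
  "plan": [
    [0,0,-0.02,0,0,0,0.0878],
    [0,0,-0.03,0,0,0,0.0878],
    [0,0,-0.04,0,0,0,0.0878],
    [0,0,-0.04,-0.1265,0,0,0.0878],
    [0,0,-0.03,-0.1265,0,0,0.0878],
    [0,-0.02,0,-0.1265,0,0,0.0878],
    [0,-0.03,0,-0.1265,0,0,0.0878],
    [0,-0.03,0,0,0.014,0,0.0878]
  ]
}}

```text
time_s: 17.02
ee_pos: [608.7, -22.6, 255.8]
ee_rot: [0.723, 0.691, 0.011, -0.01]
wrist_force: [0.1, -0.2, -0.3]
gripper_width: 1.002
grip_force: 0.0
```

Request:
{"method": "apply_moves", "body": {
  "plan": [
    [0,-0.03,0,0,0,0,0.0878],
    [0,0,0,0,0,0,0.0878],
    [0,0,0,0,0,0,0.0878]
  ]
}}

```text
time_s: 17.4
ee_pos: [581.4, -20.9, 255.0]
ee_rot: [0.722, 0.692, 0.011, -0.009]
wrist_force: [-0.7, 0.0, -0.4]
gripper_width: 0.996
grip_force: 0.0
```

```bash
python3 st.py; python3 - <<'E'
from h import *
a=bot.camera("wrist")[:,:,::-1]
cv2.imwrite("pics/w6.png",a)
E
```

```text
17.4 [581.4 -20.9 255. ] [[0.043, 0.999, 0.002], [0.999, -0.043, 0.028], [0.028, 0.001, -1.0]] 0.996 [-0.7  0.  -0.4] [-0.81  0.59  1.06  1.88 -0.63  1.05  0.48]
pivot [597.6 -18.3 141.5]
```

View pics/w6.png

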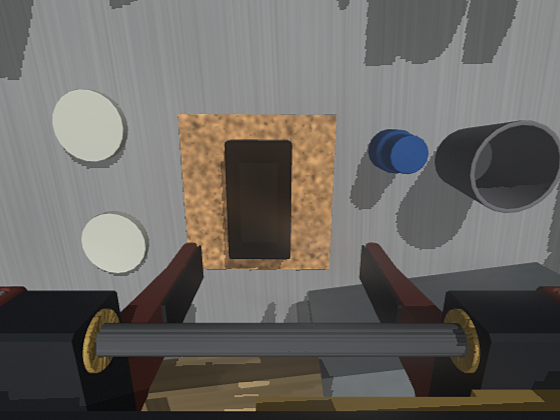

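The case lies flat on the mat with corners at (225,140), (292,140), (291,259) and (228,259). The eyepiece, cup and pads are undisturbed.

```bash
python3 - <<'E'
from h import *
o=bot.get_obs();ci=bot.camera_info("wrist");T=R.from_quat(o["ee_rot"])
P=[ray(ci,*p,35) for p in[(225,140),(292,140),(291,259),(228,259)]];c=np.mean(P,0)
print(np.round(P,1),c);d=P[0]+P[1]-P[2]-P[3];print("yaw",np.degrees(np.arctan2(d[1],d[0])),np.linalg.norm(d)/2)
t=T.apply([1,0,0]);print("tool yaw",np.degrees(np.arctan2(t[1],t[0])))
c[2]=86;T2=T*R.from_rotvec([0,-.028,0]);print("shift after level",T2.inv().apply(c-o["ee_pos"]))
E
```

```text
[[532.9  42.6  35. ]
 [595.   40.   35. ]
 [589.9 -79.4  35. ]
 [525.3 -76.6  35. ]] [560.76519228 -18.3618402   35.        ]
yaw 86.97637093866183 119.51689272647711
tool yaw 87.52496063259062
shift after level [  1.69019722 -20.91450364 168.71620436]
```

Request:
{"method": "apply_moves", "body": {
  "plan": [
    [0,0,0,0,-0.028,0.01,0.0878],
    [0.0017,-0.0209,0,0,0,0,0.0878],
    [0,0,0.03,0,0,0,0.0878],
    [0,0,0.04,0,0,0,0.0878],
    [0,0,0.03,0,0,0,0.0878],
    [0,0,0.02,0,0,0,0.0878],
    [0,0,0,0,0,0,0.0878],
    [0,0,0,0,0,0,0.0878]
  ]
}}

```text
time_s: 18.45
ee_pos: [560.0, -18.5, 134.8]
ee_rot: [0.726, 0.688, -0.0, 0.0]
wrist_force: [0.2, -0.2, -0.7]
gripper_width: 0.996
grip_force: 0.0
```

```bash
python3 st.py 560.8 -18.4 86
```

```text
18.45 [560.  -18.5 134.8] [[0.054, 0.999, 0.0], [0.999, -0.054, -0.001], [-0.001, 0.0, -1.0]] 0.996 [ 0.2 -0.2 -0.7] [-0.73  0.71  0.91  2.01 -0.78  0.82  0.58]
pivot [576.1 -19.4  21.2]
shift [ 0.1  0.7 48.8]
```

Request:
{"method": "apply_moves", "body": {
  "plan": [
    [0,0.0007,0.015,0,0,0,0.0878],
    [0,0,0.015,0,0,0,0.0878],
    [0,0,0.012,0,0,0,0.0878],
    [0,0,0.006,0,0,0,0.0878],
    [0,0,0,0,0,0,0.0878],
    [0,0,0,0,0,0,0.0878]
  ]
}}

```text
time_s: 19.2
ee_pos: [560.1, -18.4, 86.2]
ee_rot: [0.726, 0.688, -0.0, -0.0]
wrist_force: [-0.5, 0.0, 0.5]
gripper_width: 0.997
grip_force: 0.0
```

Request:
{"method": "apply_moves", "body": {
  "plan": [
    [0,0,0,0,0,0,0.075],
    [0,0,0,0,0,0,0.065],
    [0,0,0,0,0,0,0.05],
    [0,0,0,0,0,0,0.05],
    [0,0,0,0,0,0,0.05],
    [0,0,0,0,0,0,0.05]
  ]
}}

```text
time_s: 19.95
ee_pos: [560.0, -18.2, 86.1]
ee_rot: [0.726, 0.688, -0.0, -0.0]
wrist_force: [-0.7, 1.2, 3.4]
gripper_width: 0.729
grip_force: 30.0
```

Request:
{"method": "apply_moves", "body": {
  "plan": [
    [0,0,-0.01,0,0,0,0.05],
    [0,0,-0.025,0,0,0,0.05],
    [0,0,-0.035,0,0,0,0.05],
    [0,0,-0.035,0,0,0,0.05],
    [0,0,-0.03,0,0,-0.082,0.05],
    [0,0,-0.015,0,0,-0.082,0.05],
    [0,0,0,0,0,0,0.05]
  ]
}}

```text
time_s: 20.82
ee_pos: [560.4, -18.4, 237.1]
ee_rot: [0.667, 0.745, 0.001, 0.0]
wrist_force: [-0.5, -0.2, -2.5]
gripper_width: 0.73
grip_force: 30.0
```

Request:
{"method": "apply_moves", "body": {
  "plan": [
    [-0.02,-0.004,0,0,0,0,0.05],
    [-0.035,-0.007,0,0,0,0,0.05],
    [-0.04,-0.009,0,0,0,0,0.05],
    [-0.04,-0.009,0,0,0,0,0.05],
    [-0.04,-0.009,0,0,0,0,0.05],
    [-0.035,-0.007,0,0,0,0,0.05],
    [-0.018,-0.003,0,0,0,0,0.05],
    [0,0,0,0,0,0,0.05]
  ]
}}

```text
time_s: 21.82
ee_pos: [535.6, -252.9, 235.4]
ee_rot: [0.669, 0.743, -0.001, -0.001]
wrist_force: [-0.3, 0.2, -1.6]
gripper_width: 0.728
grip_force: 30.0
```

```bash
python3 st.py; python3 - <<'E'
from h import *
a=bot.camera("wrist")[:,:,::-1]
cv2.imwrite("pics/w7.png",a)
b=bot.camera("top")[:,:,::-1];cv2.imwrite("pics/top7.png",b)
E
```

```text
21.825 [ 535.6 -252.9  235.4] [[-0.105, 0.995, -0.003], [0.995, 0.105, -0.001], [-0.001, -0.003, -1.0]] 0.728 [-0.3  0.2 -1.6] [-0.35  0.6   0.97  1.87 -0.59  0.99  0.98]
pivot [ 551.2 -251.3  121.7]
```

View pics/w7.png

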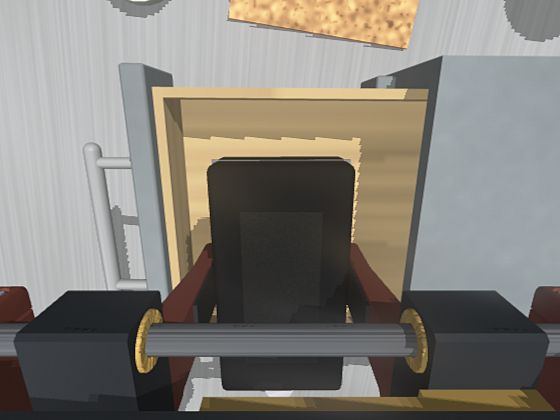

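The case hangs over the open drawer. The tray's inner front +y corner is at (166,100), the cabinet's front +y top corner at (443,57) and the panel's outer top corner at (121,65).

```bash
python3 - <<'E'
from h import *
ci=bot.camera_info("wrist");o=bot.get_obs();T=R.from_quat(o["ee_rot"])
for n,u,v,z in[("inner corner top",166,100,112),("inner corner top lower in image",176,290,112),("wall/cab",428,100,112),("wall/cab outer",428,89,112),("cab corner",443,57,134),("panel outer",121,65,120),("panel bottom img",150,288,120)]:
    p=ray(ci,u,v,z);print(n,p.round(1),"rel tool",T.inv().apply(p-o["ee_pos"]).round(1))
E
```

```text
inner corner top [ 458.3 -171.   112. ] rel tool [ 87.1 -69.2 123.5]
inner corner top lower in image [ 466.3 -301.2  112. ] rel tool [-43.2 -75.4 123.4]
wall/cab [ 616.1 -153.7  112. ] rel tool [ 87.1  89.6 123.1]
wall/cab outer [ 614.6 -147.6  112. ] rel tool [ 93.3  88.7 123.1]
cab corner [ 609.3 -133.8  134. ] rel tool [107.6  85.  101.1]
panel outer [ 435.6 -154.9  120. ] rel tool [105.6 -90.  115.5]
panel bottom img [ 450.7 -296.5  120. ] rel tool [-36.9 -90.3 115.4]
```

Request:
{"method": "apply_moves", "body": {
  "plan": [
    [0,0.004,0.01,0,0,0,0.05],
    [0,0,0.016,0,0,0,0.05],
    [0,0,0.018,0,0,0,0.05],
    [0,0,0.015,0,0,0,0.05],
    [0,0,0.009,0,0,0,0.05],
    [0,0,0.004,0,0,0,0.05],
    [0,0,0,0,0,0,0.05],
    [0,0,0,0,0,0,0.05]
  ]
}}

```text
time_s: 22.92
ee_pos: [541.6, -249.9, 164.5]
ee_rot: [0.667, 0.745, -0.0, 0.0]
wrist_force: [0.2, -0.2, -1.2]
gripper_width: 0.729
grip_force: 30.0
```

Request:
{"method": "apply_moves", "body": {
  "plan": [
    [0,0,0.0015,0,0,0,0.05],
    [0,0,0,0,0,0,0.05],
    [0,0,0,0,0,0,0.05]
  ]
}}

```text
time_s: 23.3
ee_pos: [541.4, -249.6, 162.6]
ee_rot: [0.667, 0.745, -0.0, -0.0]
wrist_force: [0.2, -0.3, -2.1]
gripper_width: 0.729
grip_force: 30.0
```

Request:
{"method": "apply_moves", "body": {
  "plan": [
    [0,0,0.0015,0,0,0,0.05],
    [0,0,0,0,0,0,0.05],
    [0,0,0,0,0,0,0.05]
  ]
}}

```text
time_s: 23.68
ee_pos: [541.4, -249.7, 161.0]
ee_rot: [0.667, 0.745, -0.0, -0.0]
wrist_force: [0.6, 0.9, -1.8]
gripper_width: 0.726
grip_force: 30.0
```

Request:
{"method": "apply_moves", "body": {
  "plan": [
    [0,0,0.001,0,0,0,0.05],
    [0,0,0,0,0,0,0.05],
    [0,0,0,0,0,0,0.05]
  ]
}}

```text
time_s: 24.05
ee_pos: [541.5, -249.7, 160.1]
ee_rot: [0.667, 0.745, -0.0, -0.0]
wrist_force: [-0.4, 0.9, 0.0]
gripper_width: 0.73
grip_force: 30.0
```

Request:
{"method": "apply_moves", "body": {
  "plan": [
    [0,0,0.0005,0,0,0,0.05],
    [0,0,0,0,0,0,0.05],
    [0,0,0,0,0,0,0.067],
    [0,0,0,0,0,0,0.074],
    [0,0,0,0,0,0,0.08],
    [0,0,0,0,0,0,0.08],
    [0,0,0,0,0,0,0.08]
  ]
}}

```text
time_s: 24.92
ee_pos: [541.4, -249.7, 159.5]
ee_rot: [0.667, 0.745, -0.0, -0.0]
wrist_force: [0.4, -0.4, 0.8]
gripper_width: 0.914
grip_force: 0.0
```

Request:
{"method": "apply_moves", "body": {
  "plan": [
    [0,0,-0.01,0,0,0,0.08],
    [0,0,-0.02,0,0,0,0.08],
    [0,0,-0.03,0,0,0,0.08],
    [0,0,-0.03,0,0,0,0.08],
    [0,0,-0.02,0,0,0,0.08],
    [0,0,0,0,0,0,0.08]
  ]
}}

```text
time_s: 25.68
ee_pos: [542.1, -250.0, 271.3]
ee_rot: [0.667, 0.745, 0.0, 0.001]
wrist_force: [-0.4, 0.3, -0.6]
gripper_width: 0.91
grip_force: 0.0
```

```bash
python3 - <<'E'
from h import *
o=bot.get_obs();ci=bot.camera_info("wrist");T=R.from_quat(o["ee_rot"])
cv2.imwrite("pics/w8.png",bot.camera("wrist")[:,:,::-1])
print(o["ee_pos"],o["ee_rot"])
d=T.apply([0,1,0]);print(d)
E
```

```text
[ 542.06595386 -250.04894154  271.30442111] [6.67027886e-01 7.45031848e-01 4.59640176e-04 1.06456789e-03]
[0.99391306 0.11014718 0.00210509]
```

View pics/w8.png

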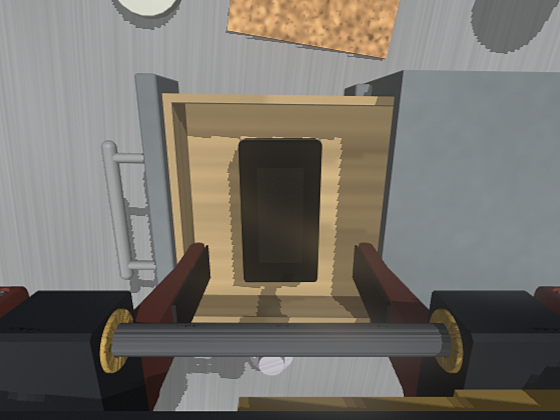

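The case lies flat in the drawer, from (240,140) to (321,282), released. The handle bar runs (108,147)–(127,275). I also see that this was my 11th picture, one over the limit of 10, so I view no more and finish on numbers.

```bash
python3 - <<'E'
from h import *
ci=bot.camera_info("wrist");o=bot.get_obs();T=R.from_quat(o["ee_rot"])
for n,u,v,z in[("h1",108,147,98),("h2",127,275,98),("cab corner",403,71,134),("panel outer",136,75,120)]:
    p=ray(ci,u,v,z);print(n,p.round(1),"rel tool",T.inv().apply(p-o["ee_pos"]).round(1))
E
```

```text
h1 [ 402.  -210.8   98. ] rel tool [  53.9 -134.5  171.9]
h2 [ 413.7 -321.6   98. ] rel tool [ -57.5 -135.2  171.9]
cab corner [ 606.8 -136.9  134. ] rel tool [104.8  77.2 136. ]
panel outer [ 434.1 -157.   120. ] rel tool [103.8 -96.6 149.9]
```

Request:
{"method": "apply_moves", "body": {
  "plan": [
    [-0.002,-0.02,0,0,0,0,0.04],
    [0,-0.035,0,0,0,0,0],
    [0,-0.04,0,0,0,0,0],
    [0,-0.04,0,0,0,0,0],
    [0,-0.033,0,0,0,0,0],
    [0,0,0,0,0,0,0],
    [0,0,0,0,0,0,0]
  ]
}}

```text
time_s: 26.6
ee_pos: [375.4, -269.6, 269.4]
ee_rot: [0.667, 0.745, -0.0, -0.0]
wrist_force: [0.1, -0.6, -0.2]
gripper_width: 0.153
grip_force: 0.0
```

Request:
{"method": "apply_moves", "body": {
  "plan": [
    [0,0,0.015,0,0,0,0],
    [0,0,0.025,0,0,0,0],
    [0,0,0.03,0,0,0,0],
    [0,0,0.025,0,0,0,0],
    [0,0,0.012,0,0,0,0],
    [0,0,0,0,0,0,0],
    [0,0,0,0,0,0,0]
  ]
}}

```text
time_s: 27.48
ee_pos: [375.2, -270.5, 163.3]
ee_rot: [0.667, 0.745, -0.0, 0.0]
wrist_force: [0.1, -0.2, -0.4]
gripper_width: 0.006
grip_force: 0.0
```

```bash
python3 st.py 375 -267 163
```

```text
27.475 [ 375.2 -270.5  163.3] [[-0.11, 0.994, -0.0], [0.994, 0.11, -0.001], [-0.001, -0.0, -1.0]] 0.006 [ 0.1 -0.2 -0.4] [-0.24  0.49  0.93  2.21 -0.62  0.71  1.23]
pivot [ 391.1 -268.8   49.7]
shift [3.5 0.2 0.3]
```

Request:
{"method": "apply_moves", "body": {
  "plan": [
    [0,0.004,0,0,0,0,0],
    [0,0.006,0,0,0,0,0],
    [0,0.008,0,0,0,0,0],
    [0,0.01,0,0,0,0,0],
    [0,0.01,0,0,0,0,0],
    [0,0.01,0,0,0,0,0],
    [0,0.01,0,0,0,0,0],
    [0,0.01,0,0,0,0,0]
  ]
}}

```text
time_s: 28.48
ee_pos: [442.8, -262.7, 162.6]
ee_rot: [0.667, 0.745, -0.0, -0.0]
wrist_force: [-1.4, -1.8, 0.4]
gripper_width: 0.007
grip_force: 0.7
```

Request:
{"method": "apply_moves", "body": {
  "plan": [
    [0,0.01,0,0,0,0,0],
    [0,0.01,0,0,0,0,0],
    [0,0.01,0,0,0,0,0],
    [0,0.01,0,0,0,0,0],
    [0,0.01,0,0,0,0,0],
    [0,0.01,0,0,0,0,0],
    [0,0.01,0,0,0,0,0],
    [0,0.005,0,0,0,0,0]
  ]
}}

```text
time_s: 29.48
ee_pos: [517.6, -254.1, 162.5]
ee_rot: [0.667, 0.745, -0.0, -0.0]
wrist_force: [-1.3, -0.3, 1.4]
gripper_width: 0.004
grip_force: 0.6
```

```bash
python3 - <<'E'
from h import *
o=bot.get_obs();d=np.array([.994,.11,0]);print(o["time_s"],(o["ee_pos"]-[375.2,-270.5,163.3])@d,o["ee_pos"],o["wrist_force"]@d)
t=bot.camera("top");cv2.imwrite("pics/top8.png",t[:,:,::-1])
E
```

```text
29.475 143.38492310699095 [ 517.63288354 -254.07602847  162.50200875] -1.3061347997178134
```

About 30 mm should remain. I creep to the stop.

Request:
{"method": "apply_moves", "body": {
  "plan": [
    [0,0.005,0,0,0,0,0],
    [0,0.005,0,0,0,0,0],
    [0,0.004,0,0,0,0,0],
    [0,0.004,0,0,0,0,0],
    [0,0.003,0,0,0,0,0],
    [0,0.002,0,0,0,0,0],
    [0,0,0,0,0,0,0]
  ]
}}

```text
time_s: 30.4
ee_pos: [539.9, -251.8, 162.6]
ee_rot: [0.667, 0.745, -0.0, -0.0]
wrist_force: [0.5, 0.3, -0.7]
gripper_width: 0.004
grip_force: 0.0
```

Request:
{"method": "apply_moves", "body": {
  "plan": [
    [0,0.001,0,0,0,0,0],
    [0,0.001,0,0,0,0,0],
    [0,0.001,0,0,0,0,0],
    [0,0,0,0,0,0,0]
  ]
}}

```text
time_s: 30.9
ee_pos: [542.7, -251.6, 162.6]
ee_rot: [0.667, 0.745, -0.0, -0.0]
wrist_force: [-0.6, -0.1, 1.2]
gripper_width: 0.001
grip_force: 0.3
```

Request:
{"method": "apply_moves", "body": {
  "plan": [
    [0,0.001,0,0,0,0,0],
    [0,0.001,0,0,0,0,0],
    [0,0,0,0,0,0,0]
  ]
}}

```text
time_s: 31.28
ee_pos: [544.8, -251.3, 162.6]
ee_rot: [0.667, 0.745, -0.0, -0.0]
wrist_force: [-0.9, 0.1, -0.3]
gripper_width: 0.006
grip_force: 0.2
```

Request:
{"method": "apply_moves", "body": {
  "plan": [
    [0,0.001,0,0,0,0,0],
    [0,0.001,0,0,0,0,0],
    [0,0,0,0,0,0,0]
  ]
}}

```text
time_s: 31.65
ee_pos: [546.7, -251.1, 162.5]
ee_rot: [0.667, 0.745, -0.0, -0.0]
wrist_force: [-1.3, -0.3, 0.8]
gripper_width: 0.004
grip_force: 0.2
```

Request:
{"method": "apply_moves", "body": {
  "plan": [
    [0,0.001,0,0,0,0,0],
    [0,0,0,0,0,0,0],
    [0,0,0,0,0,0,0]
  ]
}}

```text
time_s: 32.02
ee_pos: [547.7, -250.9, 162.5]
ee_rot: [0.667, 0.745, -0.0, -0.0]
wrist_force: [-0.4, 0.2, -0.6]
gripper_width: 0.003
grip_force: 0.2
```

Request:
{"method": "apply_moves", "body": {
  "plan": [
    [0,0.001,0,0,0,0,0],
    [0,0.001,0,0,0,0,0],
    [0,0,0,0,0,0,0]
  ]
}}

```text
time_s: 32.4
ee_pos: [549.7, -250.7, 162.5]
ee_rot: [0.667, 0.745, -0.0, -0.0]
wrist_force: [0.1, -0.1, 0.6]
gripper_width: 0.005
grip_force: 0.2
```

Request:
{"method": "apply_moves", "body": {
  "plan": [
    [0,0.001,0,0,0,0,0],
    [0,0.001,0,0,0,0,0],
    [0,0,0,0,0,0,0]
  ]
}}

```text
time_s: 32.78
ee_pos: [551.7, -250.5, 162.5]
ee_rot: [0.667, 0.745, -0.0, -0.0]
wrist_force: [0.0, 0.3, -0.9]
gripper_width: 0.005
grip_force: 0.2
```

Request:
{"method": "apply_moves", "body": {
  "plan": [
    [0,0.001,0,0,0,0,0],
    [0,0.001,0,0,0,0,0],
    [0,0,0,0,0,0,0]
  ]
}}

```text
time_s: 33.15
ee_pos: [553.7, -250.3, 162.5]
ee_rot: [0.667, 0.745, -0.0, -0.0]
wrist_force: [-0.5, -1.4, -0.4]
gripper_width: 0.005
grip_force: 0.2
```

Request:
{"method": "apply_moves", "body": {
  "plan": [
    [0,0.0015,0,0,0,0,0],
    [0,0.0015,0,0,0,0,0],
    [0,0,0,0,0,0,0]
  ]
}}

```text
time_s: 33.52
ee_pos: [554.2, -250.4, 162.4]
ee_rot: [0.668, 0.744, -0.001, -0.002]
wrist_force: [-7.7, 0.9, 6.7]
gripper_width: 0.007
grip_force: 4.2
```

```bash
python3 - <<'E'
from h import *
o=bot.get_obs();print(o["ee_pos"],o["wrist_force"])
im=bot.camera("top");ci=bot.camera_info("top");d=np.array([.994,.11,0]);n=np.array([-.11,.994,0])
C=np.array([609,-243,0]) # cabinet front middle
g=cv2.imread("pics/top0.png")[:,:,::-1]
for name,pic in(("before",g),("now",im)):
  for lat in(-100,-92,95):
    print(name,lat,[(int(s),int(pic[int(round(v)),int(round(u))].mean())) for s in range(-60,12,6) for u,v in [proj(ci,C+d*s+n*lat+[0,0,120])]])
E
```

```text
[ 554.18828251 -250.43536941  162.40058779] [-7.7311188   0.8590626   6.71764658]
before -100 [(-60, 81), (-54, 80), (-48, 86), (-42, 86), (-36, 85), (-30, 83), (-24, 81), (-18, 85), (-12, 78), (-6, 85), (0, 45), (6, 39)]
before -92 [(-60, 143), (-54, 137), (-48, 143), (-42, 142), (-36, 136), (-30, 137), (-24, 140), (-18, 140), (-12, 139), (-6, 133), (0, 88), (6, 72)]
before 95 [(-60, 72), (-54, 91), (-48, 68), (-42, 70), (-36, 70), (-30, 86), (-24, 73), (-18, 77), (-12, 75), (-6, 73), (0, 39), (6, 40)]
now -100 [(-60, 35), (-54, 79), (-48, 80), (-42, 73), (-36, 75), (-30, 78), (-24, 77), (-18, 79), (-12, 84), (-6, 87), (0, 91), (6, 92)]
now -92 [(-60, 80), (-54, 70), (-48, 74), (-42, 78), (-36, 75), (-30, 76), (-24, 83), (-18, 85), (-12, 88), (-6, 88), (0, 91), (6, 96)]
now 95 [(-60, 102), (-54, 99), (-48, 97), (-42, 98), (-36, 98), (-30, 97), (-24, 96), (-18, 89), (-12, 47), (-6, 50), (0, 125), (6, 121)]
```

The force now rises, so the stop is reached. One more small press confirms it, then I back off and rise.

Request:
{"method": "apply_moves", "body": {
  "plan": [
    [0,0.0015,0,0,0,0,0],
    [0,0,0,0,0,0,0],
    [0,0,0,0,0,0,0]
  ]
}}

```text
time_s: 33.95
ee_pos: [554.4, -250.4, 162.4]
ee_rot: [0.668, 0.744, -0.002, -0.003]
wrist_force: [-12.6, 0.4, 9.4]
gripper_width: 0.005
grip_force: 6.2
```

Request:
{"method": "apply_moves", "body": {
  "plan": [
    [0,-0.003,0,0,0,0,0],
    [0,-0.01,0,0,0,0,0],
    [0,-0.02,0,0,0,0,0],
    [0,-0.03,0,0,0,0,0],
    [0,-0.02,0,0,0,0,0],
    [0,0,-0.03,0,0,0,0],
    [0,0,-0.04,0,0,0,0],
    [0,0,-0.04,0,0,0,0]
  ]
}}

```text
time_s: 34.95
ee_pos: [475.5, -258.8, 273.7]
ee_rot: [0.667, 0.745, -0.0, -0.0]
wrist_force: [0.2, -0.5, 0.1]
gripper_width: 0.005
grip_force: 0.0
```

Request:
{"method": "apply_moves", "body": {
  "plan": [
    [0,0,-0.02,0,0,0,0],
    [0,0,0,0,0,0,0],
    [0,0,0,0,0,0,0]
  ]
}}

```text
time_s: 35.33
ee_pos: [475.3, -258.3, 291.3]
ee_rot: [0.667, 0.745, -0.001, -0.001]
wrist_force: [-1.0, -0.5, 0.2]
gripper_width: 0.005
grip_force: 0.0
```

```bash
python3 - <<'E'
from h import *
o=bot.get_obs();print(o["ee_pos"],o["wrist_force"],np.abs(o["qvel"]).max())
ci=bot.camera_info("wrist");im=bot.camera("wrist");d=np.array([.994,.11,0]);n=np.array([-.11,.994,0])
C=np.array([609,-243,0])
for lat in(60,45,30,-30):  # handle bar z=98 between s=-60..-20; panel face -15
    print(lat,[(s,im[int(round(v)),int(round(u))].tolist()) if 0<=v<420 and 0<=u<560 else s for s in range(-64,-30,4) for u,v in [proj(ci,C+d*s+n*lat+[0,0,98])]])
for lat in(60,80): # panel top z=120 from -15 to 0
    print("p",lat,[(s,int(im[int(round(v)),int(round(u))].mean())) if 0<=v<420 and 0<=u<560 else s for s in range(-30,14,3) for u,v in [proj(ci,C+d*s+n*lat+[0,0,120])]])
E
```

```text
[ 475.26437632 -258.27692843  291.27560789] [-1.04460905 -0.45690328  0.23730975] 0.009564693916845427
60 [(-64, [139, 140, 140]), (-60, [125, 126, 126]), (-56, [124, 125, 126]), (-52, [104, 105, 106]), (-48, [94, 95, 95]), (-44, [96, 97, 98]), (-40, [95, 96, 96]), (-36, [95, 96, 96]), (-32, [53, 55, 57])]
45 [(-64, [97, 98, 98]), (-60, [85, 85, 86]), (-56, [132, 133, 134]), (-52, [111, 111, 112]), (-48, [97, 97, 97]), (-44, [77, 77, 78]), (-40, [133, 134, 134]), (-36, [131, 133, 132]), (-32, [168, 169, 170])]
30 [(-64, [97, 98, 97]), (-60, [71, 71, 72]), (-56, [136, 137, 137]), (-52, [115, 115, 116]), (-48, [95, 95, 95]), (-44, [75, 76, 76]), (-40, [132, 133, 133]), (-36, [136, 137, 137]), (-32, [53, 56, 56])]
-30 [(-64, [97, 97, 97]), (-60, [83, 85, 84]), (-56, [136, 136, 137]), (-52, [89, 89, 89]), (-48, [96, 96, 96]), (-44, [91, 92, 92]), (-40, [135, 137, 137]), (-36, [131, 133, 133]), (-32, [96, 97, 97])]
p 60 [(-30, 52), (-27, 73), (-24, 52), (-21, 52), (-18, 53), (-15, 52), (-12, 51), (-9, 51), (-6, 51), (-3, 100), (0, 114), (3, 114), (6, 101), (9, 72), (12, 56)]
p 80 [(-30, 53), (-27, 64), (-24, 50), (-21, 53), (-18, 51), (-15, 51), (-12, 52), (-9, 50), (-6, 51), (-3, 93), (0, 114), (3, 114), (6, 100), (9, 75), (12, 54)]
```

The upper bar (s ≈ −38 mm) lines up with the shut lower drawer's bar (≈ −40 mm), and the drawer met a hard stop, so it is shut.

```bash
python3 -c "
from rig import bot
print(bot.close_job())"
```

```text
the job is handed in; nothing more can be done
None
```

The small black case was laid flat on the mat and let go, then picked up, put flat in the drawer and released, and the drawer was pushed shut against its stop; the job was handed in at about 35 s, with the shut position checked by force and pixel samples only, because I had viewed 11 pictures, one over the limit of 10.

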